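# Stroke the vacuum-port covers shut along the stage rim

### The arm

A 6-joint arm with a two-finger parallel gripper is mounted at the origin on the work surface. World frame = base frame: x ahead of the robot, y to its left, z up, the work surface at z = 0. Lengths are in m, angles in degrees, forces in N, time in s.
With the tool pointing down it reaches from about 0.325 to 0.85 m from the base axis. Payload 15.5 kg.
Tool frame: the origin (TCP) lies midway between the tips of the shut fingers; the grasp point (between the pads) lies 19 mm behind it; y points along the fingers, x is the direction in which the jaws open and shut, and the axes are right-handed (so a half turn about y gives the same grasp; the last joint's range is limited). The gripper opens to 91 mm and grips with 3 to 60 N. Pads are 32 mm wide; open, the fingers measure 118 mm over their backs; the gripper's body (76 mm by 178 mm) begins 60 mm behind the grasp point.
Start: joints at [-77.951, 28.281, 77.091, -0, 74.628, -5.472], TCP at [0.188, -0.596, 0.214] pointing down, gripper open.
Joint ranges: [-166.48, 166.48], [-47.26, 123.95], [12.59, 153.08], [-70.14, 250.14], [6.76, 159.57], [-176.63, 176.63]. Speed limits (degrees/s): [108.29, 108.29, 147.25, 172.46, 172.46, 172.46].

### API

Orientations are given as [roll, pitch, yaw] about the fixed x, y, z axes, in that order (R = Rz(yaw) Ry(pitch) Rx(roll)).
In Python, from station import get_obs, grab_frame, workorder gives the robot as it stands. The module is installed in compiled form; this text tells all that it offers.
- The arm moves only by the shell command python3 -m inch 'ROWS' [FORCE]. ROWS is JSON, a list of rows, each a list of 5 numbers: the shift along the tool's x, y, z in mm, then the turn about the tool's y in rad, then the opening, from -1 (shut) to 1 (fully open). A call has 1 to 20 rows; each row shifts and turns the commanded pose from where the row before left it, along the tool's axes as they then stand; what a row does not reach is not made up. A row lasts 1/8 s, in which the tool goes at most 62.5 mm and 10.7 degrees, less where a joint would pass 70% of its speed; a pose out of reach is approached as far as the arm can. A call with a gripper value outside its range is refused whole. The fingers move at their own pace and stop on an object; FORCE is the grip in N (left out, the last holds). Time passes only in rows, so rows that do not move let the fingers close. It gives the time, the measured TCP pose, the force and the opening at its end, in the units of the state.
- get_obs(): the state, without advancing time (a new reading comes with each control period).
- grab_frame(name): name is "side" or "top" or "wrist"; returns a dict with "image" (480x640x3 uint8, red, green, blue), "depth" (480x640 float32, m along the optical axis (not along the pixel's ray), 0 where there is no reading), "camera_matrix" (3x3 intrinsics, pixels), "R" (3x3) and "t" (3): a world point X has camera coordinates R X + t. Camera axes: x right, y down, z forward; pixel columns grow to the right and rows downward; lengths in m; the calibration is good to about 2 mm. A picture is of the moment at which its call begins.
- workorder.job_done(): hands the job in, once; it reports no verdict.
The state is a dict: "t": time; "joint_positions": joint angles; "joint_velocities": joint speeds; "effort": joint torques, N m; "position": TCP position; "tool_rot": TCP orientation; "contact_force": force on the tool from outside, world axes, zero at the start; "torque": the same for the moment, N m; "finger_gap": finger opening in m.
Only numpy, scipy, OpenCV 4.12 (cv2) and the standard library are available. Lean on these libraries where they do the work, as an engineer would, in place of code of your own. Each camera call takes 0.05 s, during which the arm holds its last target. There are 200 camera calls.

### The job

Run your closed fingertips along the rim of the round black stage, lightly and low, starting beside the little steel post, so that the five open port covers fold down flat one after another, from the one next to the post to the last. Work gently, do not raise any cover further open, do not touch the glass plate on the stage, and leave the magnifier, bottle and carrier where they are; finish clear of everything.

Things in the scene. Friction and masses are not known exactly. Their poses are not given: they have to be found in the camera images.
- stage: round flat black vacuum stage, 280 mm diameter, 20 mm thick, fixed on a grey plinth 330 x 330 x 75 mm. Origin: centre of its underside (flat top 20 mm above), z up. Five hinged covers stand along its rim on a circle of 115 mm radius, hinges at -64, -32, 0, 32, 64 degrees from its x axis towards y (anticlockwise from above), first to fifth; a steel post stands on that circle at -102 degrees
- hinge1 (a point): centre of the hinge pin (5 mm thick) of the first cover from the steel post (12 mm diameter, 12 mm tall, before the first cover); 2.5 mm above the stage's flat top, fixed, with the stage's axes. The cover folds shut along the rim, anticlockwise from above, away from the post
- cover1 (a joint): opening angle of the first cover (rad): 0 = shut, flat along the rim; grows as its free end rises, stop at 1.7. Starts at 0.7 to 1.1, leaning away from the post. Aluminium tongue 24 mm wide (radially), 3 mm thick, reaching 32 mm from its hinge; shut, its top is 4 mm above the stage top. No spring: light friction (0.006 N m) keeps it where it is left
- hinge2 (a point): centre of the hinge pin (5 mm thick) of the second cover from the steel post (12 mm diameter, 12 mm tall, before the first cover); 2.5 mm above the stage's flat top, fixed, with the stage's axes. The cover folds shut along the rim, anticlockwise from above, away from the post
- cover2 (a joint): opening angle of the second cover (rad): 0 = shut, flat along the rim; grows as its free end rises, stop at 1.7. Starts at 0.7 to 1.1, leaning away from the post. Aluminium tongue 24 mm wide (radially), 3 mm thick, reaching 32 mm from its hinge; shut, its top is 4 mm above the stage top. No spring: light friction (0.006 N m) keeps it where it is left
- hinge3 (a point): centre of the hinge pin (5 mm thick) of the third cover from the steel post (12 mm diameter, 12 mm tall, before the first cover); 2.5 mm above the stage's flat top, fixed, with the stage's axes. The cover folds shut along the rim, anticlockwise from above, away from the post
- cover3 (a joint): opening angle of the third cover (rad): 0 = shut, flat along the rim; grows as its free end rises, stop at 1.7. Starts at 0.7 to 1.1, leaning away from the post. Aluminium tongue 24 mm wide (radially), 3 mm thick, reaching 32 mm from its hinge; shut, its top is 4 mm above the stage top. No spring: light friction (0.006 N m) keeps it where it is left
- hinge4 (a point): centre of the hinge pin (5 mm thick) of the fourth cover from the steel post (12 mm diameter, 12 mm tall, before the first cover); 2.5 mm above the stage's flat top, fixed, with the stage's axes. The cover folds shut along the rim, anticlockwise from above, away from the post
- cover4 (a joint): opening angle of the fourth cover (rad): 0 = shut, flat along the rim; grows as its free end rises, stop at 1.7. Starts at 0.7 to 1.1, leaning away from the post. Aluminium tongue 24 mm wide (radially), 3 mm thick, reaching 32 mm from its hinge; shut, its top is 4 mm above the stage top. No spring: light friction (0.006 N m) keeps it where it is left
- hinge5 (a point): centre of the hinge pin (5 mm thick) of the fifth cover from the steel post (12 mm diameter, 12 mm tall, before the first cover); 2.5 mm above the stage's flat top, fixed, with the stage's axes. The cover folds shut along the rim, anticlockwise from above, away from the post
- cover5 (a joint): opening angle of the fifth cover (rad): 0 = shut, flat along the rim; grows as its free end rises, stop at 1.7. Starts at 0.7 to 1.1, leaning away from the post. Aluminium tongue 24 mm wide (radially), 3 mm thick, reaching 32 mm from its hinge; shut, its top is 4 mm above the stage top. No spring: light friction (0.006 N m) keeps it where it is left
- mask: clear glass plate 100 x 100 x 4 mm lying loose near the middle of the stage, about 100 g; origin: centre of its underside. To be left alone
- loupe: small black round magnifier, 36 mm diameter, 42 mm tall, standing loose on a corner of the plinth beside the stage; origin: centre of its underside. To be left alone
- bottle: amber bottle with white cap, 56 mm diameter, 130 mm tall, loose on the table; origin: centre of its underside. To be left alone
- carrier: white slotted plate carrier (open box 150 x 130 x 100 mm), loose on the table; origin: centre of its underside. To be left alone

How it is judged (in metres and radians):
On the way, in this order (a step that is already met when the one before it is completed fails the run):
1. the first cover from the post is folded down (below 0.2 rad), those after it still up (value of joint cover1 below 0.2 rad and not (value of joint cover2 below 0.2 rad) and not (value of joint cover3 below 0.2 rad) and not (value of joint cover4 below 0.2 rad) and not (value of joint cover5 below 0.2 rad)), for 0.1 s.
2. the second cover from the post is folded down (below 0.2 rad), those after it still up (value of joint cover2 below 0.2 rad and not (value of joint cover3 below 0.2 rad) and not (value of joint cover4 below 0.2 rad) and not (value of joint cover5 below 0.2 rad)), for 0.1 s.
3. the third cover from the post is folded down (below 0.2 rad), those after it still up (value of joint cover3 below 0.2 rad and not (value of joint cover4 below 0.2 rad) and not (value of joint cover5 below 0.2 rad)), for 0.1 s.
4. the fourth cover from the post is folded down (below 0.2 rad), those after it still up (value of joint cover4 below 0.2 rad and not (value of joint cover5 below 0.2 rad)), for 0.1 s.
5. the fifth cover from the post is folded down (below 0.2 rad) (value of joint cover5 below 0.2 rad), for 0.1 s.
At the end, for the whole second after the job is handed in: all five covers lie shut (each below 0.2 rad, free end less than about 6 mm up); glass plate within 8 mm and magnifier, bottle and carrier within 20 mm of where they started, plate at rest (value of joint each of cover1, cover2, cover3, cover4, cover5 below 0.2 rad and distance of mask from where it was at the start of the episode below 0.008 m and distance of each of loupe, bottle, carrier from where it was at the start of the episode below 0.02 m and linear speed of mask below 0.01 m/s); the robot touches nothing.
It fails at once if the glass plate is touched (contact force between mask and the fingers above 0.2 N).
It fails at once if the glass plate is moved more than 8 mm (distance of mask from where it was at the start of the episode above 0.008 m).
It fails at once if the magnifier, bottle or carrier is moved or lifted more than 20 mm (distance of any of loupe, bottle, carrier from where it was at the start of the episode above 0.02 m).
It fails at once if a cover is raised further open (beyond 1.35 rad) (value of joint any of cover1, cover2, cover3, cover4, cover5 above 1.35 rad).
It fails at once if the stage or its covers are pressed harder than 30 N (contact force between stage and the fingers above 30 N).
It also fails if it takes over 48 s, if anything falls off the work surface, if the arm or the gripper's body presses on something with over 40 N, if the wrist force passes 120 N, or if a joint passes its speed limit or range.

## Working session

There is one attempt and no reset: what is moved stays moved. The work goes in short steps, Python scripts to look and compute and a shell command to move; the robot and the scene stay as the last step left them, time stands still between calls to the robot, and variables do not carry over. Pictures are saved under pics/ and viewed, about 8 in all and at most 12, crops included, and the job is handed in when it is done.

```bash
mkdir -p pics; ls
python3 - <<'E'
from station import get_obs, grab_frame
import cv2,numpy as np,pickle
o=get_obs();print({k:np.round(v,3) for k,v in o.items()})
for n in ["top","side"]:
    f=grab_frame(n);pickle.dump(f,open(f'{n}.pkl','wb'))
    cv2.imwrite(f'pics/{n}0.png',f["image"][:,:,::-1])
    print(n,f["camera_matrix"],f["R"].round(3),f["t"].round(3))
E
```

```text
pics
{'t': np.float64(0.0), 'joint_positions': array([-7.7951e+01,  2.8315e+01,  7.7127e+01,  1.0000e-03,  7.4627e+01,
       -5.4720e+00]), 'joint_velocities': array([-0.08 , -0.021,  0.042,  0.072,  0.02 , -0.031]), 'effort': array([ 3.0000e-03, -8.7881e+01, -3.8185e+01,  7.1000e-02,  5.3000e-02,
       -0.0000e+00]), 'position': array([ 0.188, -0.596,  0.213]), 'tool_rot': array([-8.9993e+01,  7.0000e-02, -7.2480e+01]), 'contact_force': array([-0.535, -0.49 , -0.484]), 'torque': array([-0.054, -0.047,  0.041]), 'finger_gap': np.float64(0.092)}
top [[464.04942392   0.         317.01415394]
 [  0.         464.04942392 236.57580408]
 [  0.           0.           1.        ]] [[-0.04  -0.999  0.004]
 [-0.975  0.039 -0.22 ]
 [ 0.219 -0.012 -0.976]] [0.012 0.611 0.983]
side [[599.60342179   0.         313.3608997 ]
 [  0.         599.60342179 241.03740813]
 [  0.           0.           1.        ]] [[-0.996 -0.092 -0.018]
 [-0.04   0.593 -0.804]
 [ 0.085 -0.8   -0.594]] [0.589 0.102 1.172]
```

View pics/top0.png

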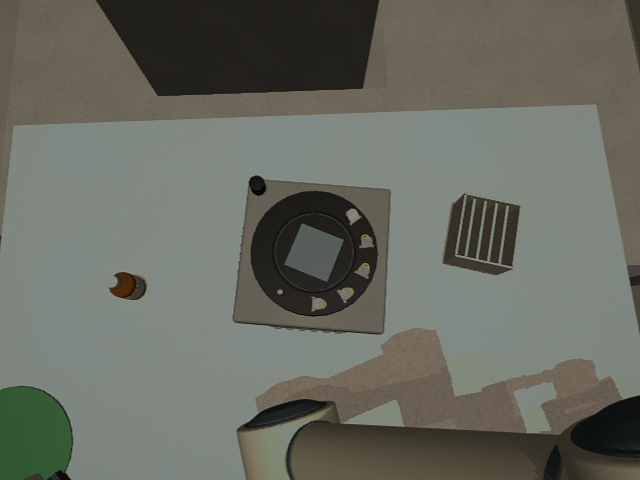

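View pics/side0.png

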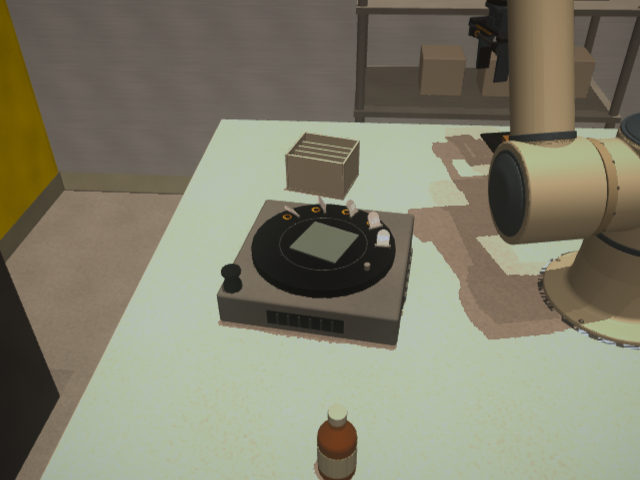

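Top view: the post is at about (280,292). The covers run from (319,304) anticlockwise to (353,215), the glass is central, and the loupe is at the far-left plinth corner. Side view agrees. Next: stage centre and post position.

```bash
cat > h.py <<'E'
import numpy as np
def ray(f,uv,z):
    K,R,t=f["camera_matrix"],f["R"],f["t"]
    c=-R.T@t; d=R.T@np.linalg.solve(K,np.array([uv[0],uv[1],1.0]))
    return c+d*(z-c[2])/d[2]
def proj(f,X):
    p=f["camera_matrix"]@(f["R"]@np.asarray(X)+f["t"]); return p[:2]/p[2]
E
python3 - <<'E'
import pickle,cv2,numpy as np
from h import *
for n,roi,post in [("top",(238,185,392,325),(280,292)),("side",(240,196,404,300),(367,266))]:
    f=pickle.load(open(n+'.pkl','rb'));im=f["image"]
    g=im.max(2); m=np.zeros_like(g);x0,y0,x1,y1=roi
    m[y0:y1,x0:x1]=(g[y0:y1,x0:x1]<50)*255
    m=cv2.morphologyEx(m,cv2.MORPH_OPEN,np.ones((5,5)))
    c=max(cv2.findContours(m,0,2)[0],key=cv2.contourArea)
    hull=cv2.convexHull(c)[:,0].astype(float)
    # points of the top rim onto z=.095
    P=np.array([ray(f,p,.095)[:2] for p in hull])
    for z in (.095,):
        A=np.c_[2*P,np.ones(len(P))];s=np.linalg.lstsq(A,(P**2).sum(1),rcond=None)[0]
        for k in range(5):
            r=np.sqrt(s[2]+s[0]**2+s[1]**2);e=np.hypot(*(P-s[:2]).T)-r
            w=abs(e)<.003;s=np.linalg.lstsq(A[w],(P[w]**2).sum(1),rcond=None)[0]
        print(n,s[:2],r,w.sum(),len(w))
    X=post; loc=g[X[1]-8:X[1]+9,X[0]-8:X[0]+9]
    mm=(loc>70); ys,xs=np.nonzero(mm); u=(xs.mean()+X[0]-8,ys.mean()+X[1]-8)
    q=ray(f,u,.095+(.010 if n=='top' else .007)); print('post',u,len(xs),q, np.hypot(*(q[:2]-s[:2])), np.degrees(np.arctan2(*(q[:2]-s[:2])[::-1])))
    # white tongues + orange ports
    hsv=cv2.cvtColor(im,cv2.COLOR_RGB2HSV)
    # depth stage top check
    for a in range(0,360,60):
        X=np.r_[s[:2]+.06*0+.128*np.array([np.cos(np.radians(a)),np.sin(np.radians(a))]),.095]
        u=np.round(proj(f,X)).astype(int); d=f["depth"][u[1],u[0]]
        Y=f["R"].T@(d*np.linalg.solve(f["camera_matrix"],[u[0],u[1],1.])-f["t"]); print(a,Y.round(4),end=' ')
    print()
    cv2.imwrite(f'pics/{n}_c.png',cv2.resize(im[y0-10:y1+10,x0-10:x1+10,::-1],None,fx=4,fy=4,interpolation=2))
E
```

```text
top [ 0.57185887 -0.00369165] 0.13852704435839464 47 47
post (np.float64(279.5), np.float64(291.1666666666667)) 24 [0.48657226 0.07205156 0.105     ] 0.11406506144493096 138.39165227189176
0 [ 0.701  -0.0029  0.0942] 60 [0.6354 0.1081 0.0955] 120 [0.5092 0.1082 0.0916] 180 [ 0.4445 -0.0039  0.0947] 240 [ 0.509  -0.115   0.0919] 300 [ 0.636  -0.1138  0.0947] 
side [0.56917816 0.01080363] 0.14372448405179927 24 38
post (np.float64(366.5), np.float64(264.0)) 26 [0.48574207 0.06931536 0.102     ] 0.10190781739640836 144.95894287648125
0 [0.698  0.0063 0.0924] 60 [0.6334 0.1209 0.0938] 120 [0.5048 0.118  0.0921] 180 [0.442  0.0114 0.0948] 240 [ 0.5045 -0.0981  0.0965] 300 [ 0.6334 -0.0999  0.0947]
```

View pics/top_c.png

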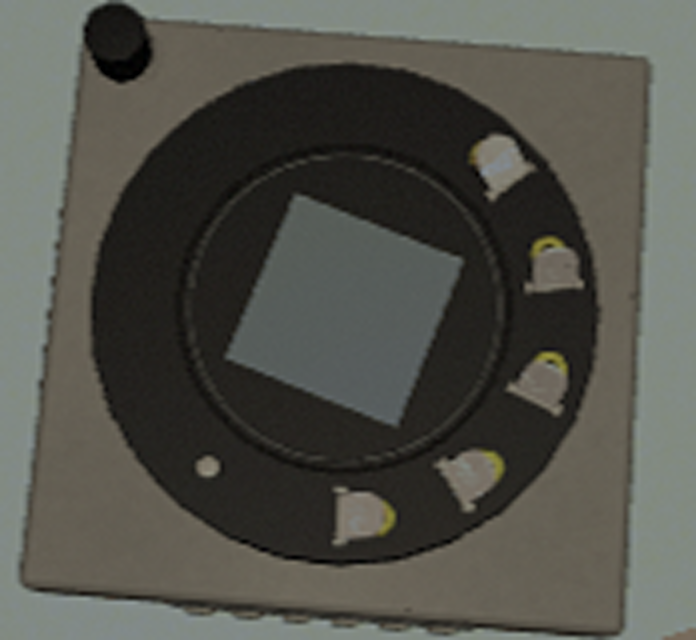

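From the top view, the stage centre is (0.572, -0.004), radius 138.5 mm. The post is at 138.4°, which gives a stage yaw of about 240.4° and hinge1 at 176.4°. The side fit is contaminated by the disc's side wall, so I'm using the top view. I'll move above φ=157° (between post and hinge1), then shut the fingers and align tool x with the tangent (yaw -113°).

```bash
python3 -m inch '[[-37.4,0,32.6,0,-1],[-37.4,0,32.6,0,-1],[-37.4,0,32.6,0,-1],[-37.4,0,32.6,0,-1],[-37.4,0,32.6,0,-1],[-37.4,0,32.6,0,-1],[-37.4,0,32.6,0,-1],[-37.4,0,32.6,0,-1],[-37.4,0,32.6,0,-1],[-37.4,0,32.6,0,-1],[-37.4,0,32.6,0,-1],[-37.4,0,32.6,0,-1],[-37.4,0,32.6,0,-1],[-37.4,0,32.6,0,-1],[0,0,0,0.1414,-1],[0,0,0,0.1414,-1],[0,0,0,0.1414,-1],[0,0,0,0.1414,-1],[0,0,0,0.1414,-1]]' 10
python3 - <<'E'
from station import get_obs, grab_frame
import cv2,pickle,numpy as np
from h import *
o=get_obs();print(o['joint_positions'],o['finger_gap'],o['contact_force'])
f=grab_frame("wrist");pickle.dump(f,open('wrist.pkl','wb'))
im=f["image"][:,:,::-1].copy()
c=np.array([.5719,-.0037])
for a in [-102,-64,-32,0,32,64]:
    t=np.radians(a+240.4); u=proj(f,[c[0]+.115*np.cos(t),c[1]+.115*np.sin(t),.0975]); 
    if 0<u[0]<640 and 0<u[1]<480: cv2.circle(im,tuple(int(v) for v in u),4,(0,255,0),1)
    print(a,u.round())
print('tcp',proj(f,o['position']), 'target', proj(f,[.4661,.0412,.095]))
cv2.imwrite('pics/w1.png',im)
E
```

```text
t: 2.48
position: [0.4656, 0.0407, 0.2137]
tool_rot: [-90.0, -0.0, -113.3]
contact_force: [0.4, -0.3, -0.5]
finger_gap: 0.0005
[-2.32687552e+00  1.56672578e+01  9.84802315e+01  1.50097507e-04
  6.58810700e+01  1.10925772e+02] 0.0005271711608464626 [ 0.3891809  -0.29471569 -0.4547081 ]
-102 [276. 220.]
-64 [370. 219.]
-32 [438. 172.]
0 [479.  91.]
32 [474.  -7.]
64 [417. -92.]
tcp [322.24047252 291.26191324] target [322.05921671 225.92409861]
```

View pics/w1.png

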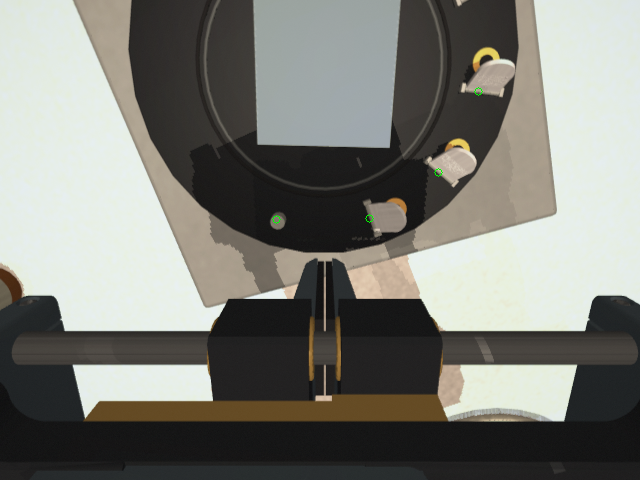

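The wrist view shows the predicted hinge marks on the pins within about 3 px (about 2 mm), and the glass well inside the path. Descending between post and first cover.

```bash
python3 -m inch '[[0,30,0,0,-1],[0,30,0,0,-1],[0,25,0,0,-1],[0,13,0,0,-1],[0,4,0,0,-1],[0,0,0,0,-1]]'; python3 -m inch '[[0,1,0,0,-1],[0,1,0,0,-1],[0,1,0,0,-1],[0,1,0,0,-1],[0,0,0,0,-1]]'
python3 - <<'E'
from station import grab_frame
import cv2
cv2.imwrite('pics/w2.png',grab_frame("wrist")["image"][:,:,::-1])
E
```

```text
t: 3.28
position: [0.466, 0.0407, 0.1123]
tool_rot: [-90.0, 0.0, -113.0]
contact_force: [0.8, -0.4, 0.9]
finger_gap: 0.0005
t: 3.9
position: [0.4657, 0.0407, 0.1079]
tool_rot: [-90.0, -0.0, -113.0]
contact_force: [0.2, 0.3, 1.0]
finger_gap: 0.0006
```

View pics/w2.png

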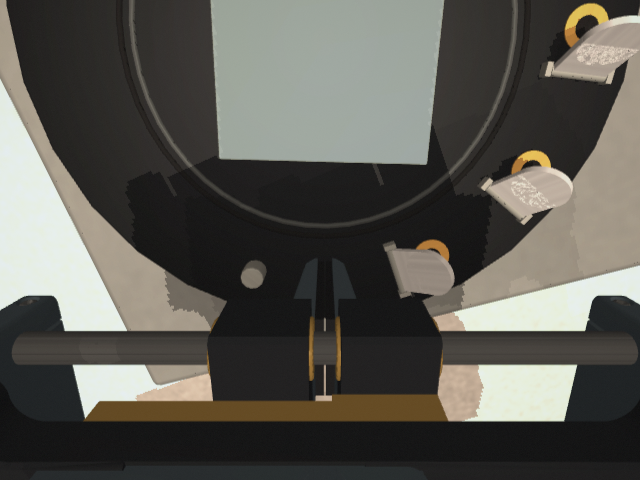

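The closed fingers are between the post (253,275) and cover 1 (420,270), with clearance on both sides. Lowering to about 6.5 mm above the stage, then sweeping over cover 1.

```bash
python3 -m inch '[[0,2,0,0,-1],[0,2,0,0,-1],[0,2.3,0,0,-1],[0,0,0,0,-1]]'; python3 -m inch '[[4,0,0.07,-0.0349,-1],[4,0,0.07,-0.0349,-1],[4,0,0.07,-0.0349,-1],[4,0,0.07,-0.0349,-1],[4,0,0.07,-0.0349,-1],[4,0,0.07,-0.0349,-1],[4,0,0.07,-0.0349,-1],[4,0,0.07,-0.0349,-1],[4,0,0.07,-0.0349,-1],[4,0,0.07,-0.0349,-1]]';  python3 -m inch '[[4,0,0.07,-0.0349,-1],[4,0,0.07,-0.0349,-1],[4,0,0.07,-0.0349,-1],[4,0,0.07,-0.0349,-1],[4,0,0.07,-0.0349,-1],[4,0,0.07,-0.0349,-1],[4,0,0.07,-0.0349,-1],[4,0,0.07,-0.0349,-1],[4,0,0.07,-0.0349,-1],[0,0,0,0,-1]]'
python3 - <<'E'
from station import grab_frame,get_obs
import cv2,numpy as np
p=get_obs()['position'];d=p[:2]-[.571,-.005];print(np.hypot(*d),np.degrees(np.arctan2(d[1],d[0]))%360)
a=grab_frame("wrist")["image"];b=grab_frame("side")["image"][180:320,200:430]
b=cv2.resize(b,(394,240),interpolation=2);a=cv2.resize(a,(400,300))
c=np.zeros((300,800,3),np.uint8);c[:,:400]=a;c[:240,400:794]=b
cv2.imwrite('pics/w3.png',c[:,:,::-1])
E
```

```text
t: 4.45
position: [0.4656, 0.0407, 0.1014]
tool_rot: [-90.0, -0.0, -113.0]
contact_force: [0.1, 0.7, -1.3]
finger_gap: 0.0006
t: 5.7
position: [0.4568, 0.0018, 0.1017]
tool_rot: [-90.0, 0.0, -92.9]
contact_force: [-0.4, 0.1, 0.9]
finger_gap: 0.0006
t: 6.95
position: [0.4607, -0.0339, 0.1017]
tool_rot: [-90.0, -0.0, -75.0]
contact_force: [-0.7, 0.4, 0.1]
finger_gap: 0.0
0.11403822100558031 194.68053278391912
```

View pics/w3.png

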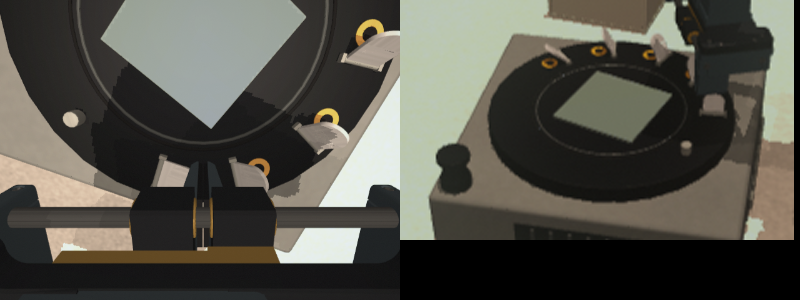

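Cover 1 lies flat behind the fingers (wrist crop about (172,172)). The others are still up and forces are near zero. On to covers 2 and 3, 32° each.

```bash
python3 -m inch '[[4,0,0.06,-0.0349,-1],[4,0,0.06,-0.0349,-1],[4,0,0.06,-0.0349,-1],[4,0,0.06,-0.0349,-1],[4,0,0.06,-0.0349,-1],[4,0,0.06,-0.0349,-1],[4,0,0.06,-0.0349,-1],[4,0,0.06,-0.0349,-1],[4,0,0.06,-0.0349,-1],[4,0,0.06,-0.0349,-1],[4,0,0.06,-0.0349,-1],[4,0,0.06,-0.0349,-1],[4,0,0.06,-0.0349,-1],[4,0,0.06,-0.0349,-1],[4,0,0.06,-0.0349,-1],[4,0,0.06,-0.0349,-1],[0,0,0,0,-1]]';  python3 - <<'E'
from station import grab_frame,get_obs
import cv2,numpy as np
p=get_obs()['position'];d=p[:2]-[.571,-.005];print(np.hypot(*d),np.degrees(np.arctan2(d[1],d[0]))%360)
a=grab_frame("wrist")["image"];b=grab_frame("side")["image"][180:320,200:430]
b=cv2.resize(b,(394,240),interpolation=2);a=cv2.resize(a,(400,300))
c=np.zeros((300,800,3),np.uint8);c[:,:400]=a;c[:240,400:794]=b
cv2.imwrite('pics/w4.png',c[:,:,::-1])
E
```

```text
t: 9.18
position: [0.4931, -0.0879, 0.1016]
tool_rot: [-90.0, -0.0, -43.0]
contact_force: [-1.0, -0.4, -0.2]
finger_gap: 0.0007
0.11380127197278805 226.77351780991273
```

View pics/w4.png

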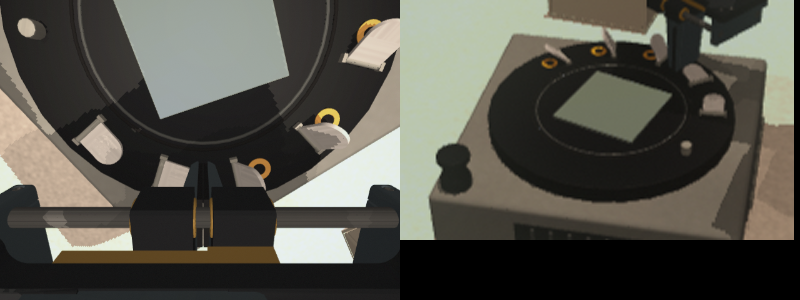

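Covers 1 and 2 are flat (side crop (712,105) and (697,72)); 3–5 are still up. Same stroke for 3, 4 and 5.

```bash
python3 -m inch '[[4,0,0.06,-0.0349,-1],[4,0,0.06,-0.0349,-1],[4,0,0.06,-0.0349,-1],[4,0,0.06,-0.0349,-1],[4,0,0.06,-0.0349,-1],[4,0,0.06,-0.0349,-1],[4,0,0.06,-0.0349,-1],[4,0,0.06,-0.0349,-1],[4,0,0.06,-0.0349,-1],[4,0,0.06,-0.0349,-1],[4,0,0.06,-0.0349,-1],[4,0,0.06,-0.0349,-1],[4,0,0.06,-0.0349,-1],[4,0,0.06,-0.0349,-1],[4,0,0.06,-0.0349,-1],[4,0,0.06,-0.0349,-1],[0,0,0,0,-1]]'; python3 -m inch '[[4,0,0.06,-0.0349,-1],[4,0,0.06,-0.0349,-1],[4,0,0.06,-0.0349,-1],[4,0,0.06,-0.0349,-1],[4,0,0.06,-0.0349,-1],[4,0,0.06,-0.0349,-1],[4,0,0.06,-0.0349,-1],[4,0,0.06,-0.0349,-1],[4,0,0.06,-0.0349,-1],[4,0,0.06,-0.0349,-1],[4,0,0.06,-0.0349,-1],[4,0,0.06,-0.0349,-1],[4,0,0.06,-0.0349,-1],[4,0,0.06,-0.0349,-1],[4,0,0.06,-0.0349,-1],[4,0,0.06,-0.0349,-1],[0,0,0,0,-1]]'
python3 - <<'E'
from station import grab_frame,get_obs
import cv2,numpy as np
p=get_obs()['position'];d=p[:2]-[.571,-.005];print(np.hypot(*d),np.degrees(np.arctan2(d[1],d[0]))%360)
a=grab_frame("wrist")["image"];b=grab_frame("side")["image"][180:320,200:430]
b=cv2.resize(b,(394,240),interpolation=2);a=cv2.resize(a,(400,300))
c=np.zeros((300,800,3),np.uint8);c[:,:400]=a;c[:240,400:794]=b
cv2.imwrite('pics/w5.png',c[:,:,::-1])
E
```

```text
t: 11.4
position: [0.5495, -0.1169, 0.1016]
tool_rot: [-90.0, -0.0, -11.0]
contact_force: [-0.1, 0.6, 0.0]
finger_gap: 0.0006
t: 13.52
position: [0.6124, -0.1113, 0.1016]
tool_rot: [-90.0, -0.0, 21.0]
contact_force: [0.6, -0.7, -0.1]
finger_gap: 0.0002
0.11413104581059304 291.2843566350649
```

View pics/w5.png

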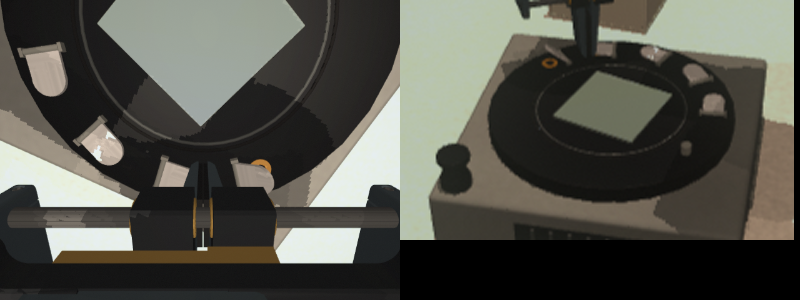

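Covers 1–4 are flat and the fifth is still up (side crop (558,55)). Now the last stroke, then lift and retreat outwards.

```bash
python3 -m inch '[[4,0,0.06,-0.0349,-1],[4,0,0.06,-0.0349,-1],[4,0,0.06,-0.0349,-1],[4,0,0.06,-0.0349,-1],[4,0,0.06,-0.0349,-1],[4,0,0.06,-0.0349,-1],[4,0,0.06,-0.0349,-1],[4,0,0.06,-0.0349,-1],[4,0,0.06,-0.0349,-1],[4,0,0.06,-0.0349,-1],[4,0,0.06,-0.0349,-1],[4,0,0.06,-0.0349,-1],[4,0,0.06,-0.0349,-1],[4,0,0.06,-0.0349,-1],[4,0,0.06,-0.0349,-1],[4,0,0.06,-0.0349,-1],[4,0,0.06,-0.0349,-1],[0,0,0,0,-1]]'; python3 -m inch '[[0,-5,0,0,-1],[0,-15,0,0,-1],[0,-30,0,0,-1],[0,-40,0,0,-1],[0,-30,0,0,-1],[0,0,-30,0,-1],[0,0,-40,0,-1],[0,0,-40,0,-1],[0,0,-30,0,-1],[0,0,0,0,-1],[0,0,0,0,-1]]'
python3 - <<'E'
from station import grab_frame
import cv2,numpy as np
a=grab_frame("top")["image"][165:345,225:405];b=grab_frame("side")["image"][190:310,210:430]
c=np.zeros((400,800,3),np.uint8);c[:,:400]=cv2.resize(a,(400,400),interpolation=2);c[:218,400:]=cv2.resize(b,(400,218),interpolation=2)
cv2.imwrite('pics/w6.png',c[:,:,::-1])
E
```

```text
t: 15.88
position: [0.6652, -0.0701, 0.1016]
tool_rot: [-90.0, -0.0, 55.0]
contact_force: [-0.4, 0.6, 0.1]
finger_gap: 0.0005
t: 17.25
position: [0.7793, -0.1504, 0.2223]
tool_rot: [-90.0, -0.0, 55.0]
contact_force: [-0.6, 1.0, 0.6]
finger_gap: 0.0004
```

View pics/w6.png

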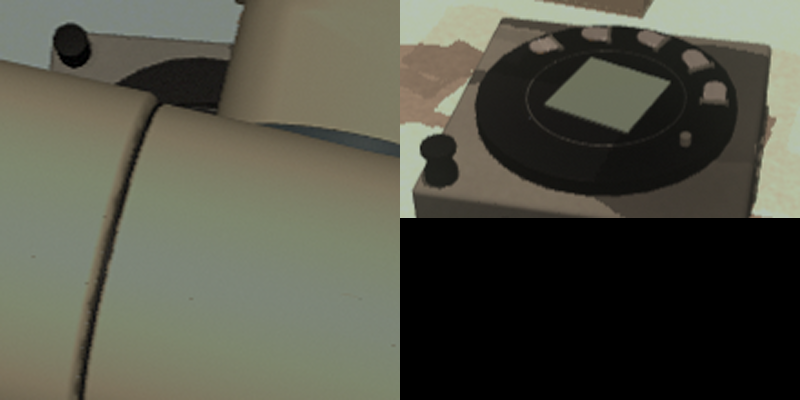

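All five look flat. I'll do a quick depth check of the free-end heights and of the loose objects before handing in.

Run:
```python
from station import grab_frame
import pickle,numpy as np
from h import *
f0=pickle.load(open('side.pkl','rb')); fs=[grab_frame("side") for _ in range(6)]
f=fs[0];D=np.median([g["depth"] for g in fs],0)
v,u=np.mgrid[0:480,0:640];P=np.stack([u,v,np.ones_like(u)],-1)@np.linalg.inv(f["camera_matrix"]).T*D[...,None]
W=(P-f["t"])@f["R"]
br=f["image"].max(2)
x,y=W[...,0]-.571,W[...,1]+.005
def hz(th,s):
    t=np.radians(th);a=-np.sin(t)*x+np.cos(t)*y-s;r=np.cos(t)*x+np.sin(t)*y-.115
    m=(abs(a)<.004)&(abs(r)<.008)&(abs(W[...,2]-.1)<.04);return round(1000*np.median(W[...,2][m]),1),m.sum()
for h in (-64,-32,0,32,64): print(h,'near hinge',hz(240.4+h,.006),'free end',hz(240.4+h,.026),'bare beyond',hz(240.4+h+24,0))
d=np.abs(f["image"].astype(int)-f0["image"]).max(2)
for n,(a,b,c,e) in dict(loupe=(215,260,245,295),bottle=(310,400,365,480),carrier=(280,130,365,195),mask=(285,220,362,266)).items(): print(n,'changed px',(d[b:e,a:c]>40).mean().round(3))
```

```text
-64 near hinge (np.float64(98.1), np.int64(23)) free end (np.float64(99.6), np.int64(18)) bare beyond (np.float64(93.5), np.int64(19))
-32 near hinge (np.float64(97.9), np.int64(19)) free end (np.float64(99.3), np.int64(16)) bare beyond (np.float64(93.2), np.int64(16))
0 near hinge (np.float64(98.0), np.int64(18)) free end (np.float64(99.5), np.int64(15)) bare beyond (np.float64(93.4), np.int64(19))
32 near hinge (np.float64(98.0), np.int64(16)) free end (np.float64(99.3), np.int64(17)) bare beyond (np.float64(93.7), np.int64(17))
64 near hinge (np.float64(98.1), np.int64(16)) free end (np.float64(99.6), np.int64(16)) bare beyond (np.float64(93.8), np.int64(20))
loupe changed px 0.0
bottle changed px 0.0
carrier changed px 0.0
mask changed px 0.0
```

Each cover rises about 1.5 mm over 20 mm, or roughly 0.075 rad, so all are shut. Nothing else has moved.

```bash
python3 -c "
from station import workorder,get_obs
print(workorder.job_done());print(get_obs()['contact_force'])"
```

```text
the job is handed in; nothing more can be done
None
the job is handed in; nothing more can be done
```

All five covers are folded flat in order from the post, and the job is handed in. I swept the closed fingertips anticlockwise along the 115 mm circle, about 6.6 mm above the stage top. I then lifted about 120 mm and moved about 140 mm outwards, at about 17 s of the 48 s allowed.

- **Covers:** the last depth check put every cover at about 0.075 rad, against the 0.2 limit. Pictures after covers 1, 2 and 4 showed the later ones still up; I did not look between covers 3 and 4.
- **Forces:** readings at the end of each move were about 1 N or less, which is noise level. I did not sample during the strokes.
- **Loose objects:** the side-view image showed no change at the glass plate, magnifier, bottle or carrier.
- **Checks that disagreed or gave nothing:** the side-camera fit of the stage centre was about 15 mm off from the top view because it caught the disc's side wall. I used the top view, which the wrist camera confirmed to about 2 mm. The final top picture was blocked by the arm, so the end checks rest on the side camera alone. A last force reading after hand-in was refused.

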